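# Dispense the ceramic insulator at the radio bench

## Robot

A 6-joint arm with a two-finger parallel gripper is mounted at the origin on the work surface. World frame = base frame: x ahead of the robot, y to its left, z up, the work surface at z = 0. Lengths are in m, angles in rad, forces in N, time in s.
With the tool pointing down it reaches from about 0.3 to 0.875 m from the base axis. Payload 6.4 kg.
Tool frame: the origin (TCP) lies midway between the tips of the shut fingers; the grasp point (between the pads) lies 19 mm behind it (ctrl.tcp_to_grasp is the distance from the TCP to the grasp point, in m); z points along the fingers, y is the direction in which the jaws open and shut (so a half turn about z gives the same grasp; the last joint's range is limited). The gripper opens to 85 mm and grips with 20 to 120 N. Pads are 22 mm wide; open, the fingers measure 114 mm over their backs; the gripper's body (76 mm by 85 mm) begins 54 mm behind the grasp point. The pads swing forward as they close: fully open they stand 13 mm farther back than shut.
Start: joints at [1.134, 0.181, 1.607, -0, 1.354, -0.206], TCP at [0.132, 0.56, 0.211] pointing down, gripper open.
Joint ranges: [-2.99, 2.99], [-0.89, 2.07], [0.3, 2.58], [-1.14, 4.28], [0, 2.63], [-3.12, 3.12]. Speed limits (rad/s): [2.57, 2.57, 3.01, 3.14, 3.14, 3.14].

## Interface

Orientations are given as a unit quaternion [w, x, y, z].
In Python, from bench import monitor, imaging, order, spotter, ctrl gives the robot as it stands.
- The arm moves only by the shell command python3 -m pendant 'ROWS'. ROWS is JSON, a list that holds one entry, the list of rows, each a list of 5 numbers: the shift along the world's x, y, z in mm, then the turn about the world's z in degrees, then the finger opening in mm, from 0 to 85.4. A call has 1 to 8 rows; each row shifts and turns the commanded pose from where the row before left it; what a row does not reach is not made up. A row lasts 1/8 s, in which the tool goes at most 62.5 mm and 10.7 degrees, less where a joint would pass 70% of its speed; a pose out of reach is approached as far as the arm can. A call with a gripper value outside its range is refused whole. The fingers move at their own pace and stop on an object; the grip force is fixed at half the most. Time passes only in rows, so rows that do not move let the fingers close. It gives the time, the measured TCP pose, the force and the opening at its end, in the units of the state.
- monitor.get_obs(): the state, without advancing time (a new reading comes with each control period).
- imaging.camera(name): name is "scene" or "top"; returns a dict with "img" (400x640x3 uint8, red, green, blue), "vfov" (degrees; the focal length in pixels is half the picture's height over the tangent of half this angle, whatever the lens; pixels are square), "cx", "cy" (the principal point, pixels), "origin" and "orientation" of the camera in the world. Camera axes: x right, y down, z forward; pixel columns grow to the right and rows downward; lengths in m; the calibration is good to about 2 mm. A picture is of the moment at which its call begins. There is no depth.
- order.hand_in(): hands the job in, once; it reports no verdict.
Trained networks look in the newest picture that a camera, given by its name, has taken for a name from the list of things; names that differ only in an ending like _2 or _b are one class to them, and where a whole thing is asked for, a point or a joint stands for the part that bears it (a point fixed in the world has none). Each returns a list of dicts, best first, with "confidence" (0 to 1); they miss things now and then, are a little off and sometimes report something else, mostly with a low value. They report only what shows in the picture. A call takes as long as a camera call. They do not tell look-alikes from the thing itself.
- spotter.recognise(camera, thing): "at" ([x, y, z] in m, in the coordinates of the camera as it stood for that picture, good to about 4 mm: the middle of the surface that is visible of it).
- spotter.tip_of(camera, thing): "at" ([x, y, z] in m, in the coordinates of the camera as it stood for that picture, good to about 4 mm: a listed point, or the origin of a listed thing).
The state is a dict: "time_s": time; "q": joint angles; "dq": joint speeds; "joint_efforts": joint torques, N m; "eef_pos": TCP position; "eef_rot": TCP orientation; "wrist_force": force on the tool from outside, world axes, zero at the start; "torque": the same for the moment, N m; "opening": opening from 0.0 (shut) to 1.0 (fully open).
Only numpy, scipy, OpenCV 4.12 (cv2) and the standard library are available. Lean on these libraries where they do the work, as an engineer would, in place of code of your own. Each camera call takes 0.05 s, during which the arm holds its last target. There are 200 camera calls.

## Task

Turn the blue parts wheel by its black centre knob until the pocket holding the white ceramic insulator is over the drop hole beside the red mark, with the red trap still shut, and let it stand there a moment. Then push the red tipping lever right over and leave it there, so that the insulator drops into the yellow tray underneath and stays there. Do not lift the insulator out of the wheel, and leave the brass pillar in its pocket.

Things in the scene. Friction and masses are not known exactly. Their poses are not given: they have to be found in the camera images.
- insulator_mid (a point): White ribbed ceramic insulator, upright, 22 mm across, 18 mm tall; this point is its centre. It stands on the floor plate in one of the six bottomless square pockets (30 mm inside, 65 mm from the axis) of the blue wheel (83 mm radius, top 111 mm above the table), which drags it along with up to 4 mm of play either way. It starts 45 to 75 degrees from the drop hole, to either side.
- pillar_mid (a point): Plain brass pillar of the same size, the wrong part, in another pocket of the wheel on the other side of the drop hole; this point is its centre. The wheel starts mid-range and turns freely 170 degrees either way.
- drop_hole (a point): Centre of the 38 x 40 mm drop hole, at the top of the fixed dark floor plate, 90 mm above the table; x points level outward to the red mark, z up. In this frame the wheel's upright axis is at x = -65 mm; its round black knob, 40 mm across, reaches from 21 to 73 mm up and turns the wheel (light friction, stays). Yellow tray below: x -40 to 64, y -55 to 55 mm, walls 30 mm high.
- tip_lever (a joint): Red lever and trap, one piece; rad, 0 shut (start), 1.4 pushed right over, trap open; stays where left, 3 to 4 N to push. A paddle 80 mm long, 26 wide along x, 6 thick; in the hole's frame it rises from a pivot at x 65, y -20, z -2 mm, leaning 40 degrees to -y when shut (its end at y -71, z 59 mm) and 40 degrees to +y when open: push it to +y.
Things that resemble listed ones, but are neither listed nor needed, are in the scene too. What is shaped like the part that bears insulator_mid but green or purple is not meant.

How it is judged:
On the way:
1. the insulator stands in the wheel over the drop hole (within 14 mm of its centre), on the shut trap (horizontal distance between insulator_mid and drop_hole below 0.014 m and height (world z) of insulator_mid above 0.092 m and value of joint tip_lever below 0.2 rad), for 0.2 s.
At the end, for the whole second after the job is handed in: The insulator lies inside the yellow tray under the drop hole, its centre less than 30 mm above the table; the red lever is left pushed over (more than 0.9 rad); the brass pillar is still in the wheel, on the floor plate (x of insulator_mid in the frame of drop_hole between -0.04 and 0.064 m and y of insulator_mid in the frame of drop_hole between -0.055 and 0.055 m and height (world z) of insulator_mid below 0.03 m and value of joint tip_lever above 0.9 rad and height (world z) of pillar_mid above 0.09 m); the robot touches nothing.
It fails at once if the insulator is lifted out of the wheel (its centre more than 120 mm above the table) (height (world z) of insulator_mid above 0.12 m).
It fails at once if the brass pillar leaves its pocket: lifted out, or tipped down the hole (height (world z) of pillar_mid above 0.12 m or height (world z) of pillar_mid below 0.08 m).
It also fails if it takes over 48 s, if anything falls off the work surface, if the arm or the gripper's body presses on something with over 40 N, if the wrist force passes 120 N, or if a joint passes its speed limit or range.

## Working session

There is one attempt and no reset: what is moved stays moved. The work goes in short steps, Python scripts to look and compute and a shell command to move; the robot and the scene stay as the last step left them, time stands still between calls to the robot, and variables do not carry over. Pictures are saved under pics/ and viewed, about 8 in all and at most 12, crops included, and the job is handed in when it is done.

```bash
mkdir -p pics; cat > h.py <<'E'
import numpy as np, cv2
from scipy.spatial.transform import Rotation as R
from bench import monitor, imaging, order, spotter, ctrl
def rot(q): return R.from_quat([q[1],q[2],q[3],q[0]]).as_matrix()
def cam(n):
    c=imaging.camera(n); c['R']=rot(c['orientation']); c['o']=np.array(c['origin']); c['f']=200/np.tan(np.radians(c['vfov']/2)); return c
def w(c,p): return c['o']+c['R']@np.array(p)
def px(c,P):
    p=c['R'].T@(np.array(P)-c['o']); return c['cx']+c['f']*p[0]/p[2], c['cy']+c['f']*p[1]/p[2]
def atz(c,u,v,z):
    d=c['R']@np.array([(u-c['cx'])/c['f'],(v-c['cy'])/c['f'],1]); return c['o']+d*(z-c['o'][2])/d[2]
E
python3 - <<'E'
from h import *
np.set_printoptions(precision=4,suppress=True)
ims=[]
for n in ['scene','top']:
    c=cam(n); print(n,c['o'],c['R'][:,2],c['f'],c['cx'],c['cy'])
    cv2.imwrite(f'pics/{n}0.png',c['img'][:,:,::-1])
    for t in ['insulator_mid','pillar_mid','drop_hole','tip_lever']:
        for fn in ['recognise','tip_of']:
            try:
                for d in getattr(spotter,fn)(n,t): 
                    P=w(c,d['at']);print(t,fn,P,round(d['confidence'],2),np.round(px(c,P)))
            except Exception as e: print(t,fn,e)
E
```

```text
scene [ 0.9699 -0.091   0.5148] [-0.707   0.1941 -0.6801] 421.14159537755893 315.85043720049475 193.0622094152583
insulator_mid recognise [0.6169 0.139  0.0174] 0.72 [401. 254.]
insulator_mid recognise [0.508  0.1448 0.0165] 0.6 [378. 205.]
insulator_mid recognise [0.5223 0.0142 0.1055] 0.41 [304. 185.]
insulator_mid tip_of [0.5187 0.0142 0.0968] 0.64 [304. 187.]
insulator_mid tip_of [0.4994 0.1488 0.0092] 0.61 [378. 204.]
insulator_mid tip_of [0.6105 0.1398 0.0098] 0.6 [399. 254.]
insulator_mid tip_of [0.4742 0.1008 0.0123] 0.59 [347. 198.]
pillar_mid recognise [ 0.5833 -0.0721  0.1114] 0.55 [251. 223.]
pillar_mid tip_of [ 0.5814 -0.073   0.1008] 0.61 [251. 227.]
drop_hole recognise [ 0.5915 -0.0238  0.092 ] 0.85 [289. 230.]
drop_hole tip_of [ 0.5719 -0.0082  0.0907] 0.61 [297. 218.]
tip_lever recognise [ 0.6539 -0.0039  0.1072] 0.77 [316. 255.]
tip_lever recognise [ 0.5923 -0.024   0.0935] 0.47 [289. 230.]
tip_lever tip_of it knows: drop_hole, insulator_mid, pillar_mid
top [0.4854 0.0407 0.7362] [ 0.033  -0.0538 -0.998 ] 489.6085047994307 314.76807675186643 197.22688304083306
insul
[... 233 characters left out ...]
 0.52 [218. 131.]
insulator_mid recognise [0.5039 0.1434 0.0192] 0.46 [218. 203.]
insulator_mid tip_of [0.4777 0.1038 0.0072] 0.65 [246. 220.]
insulator_mid tip_of [0.5041 0.1438 0.0106] 0.65 [218. 203.]
insulator_mid tip_of [0.414  0.0613 0.0148] 0.64 [275. 263.]
insulator_mid tip_of [0.5168 0.0189 0.0985] 0.56 [305. 189.]
insulator_mid tip_of [0.6111 0.1384 0.0068] 0.47 [221. 131.]
pillar_mid recognise [ 0.5804 -0.0759  0.1113] 0.62 [378. 139.]
drop_hole recognise [ 0.5363 -0.0214  0.0891] 0.78 [335. 175.]
drop_hole tip_of [ 0.5752 -0.0083  0.09  ] 0.67 [324. 146.]
tip_lever recognise [ 0.6452 -0.0032  0.1086] 0.65 [320.  90.]
tip_lever tip_of it knows: drop_hole, insulator_mid, pillar_mid
```

View pics/scene0.png

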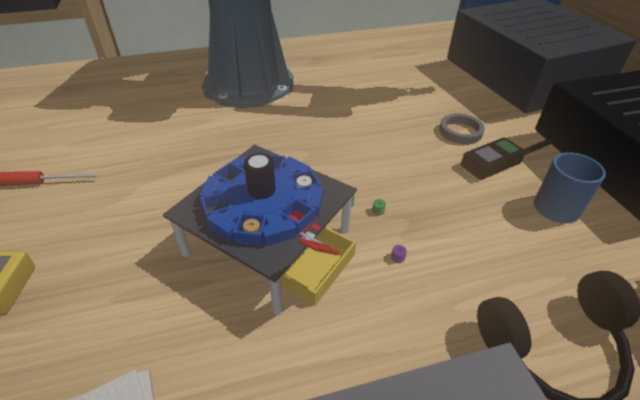

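View pics/top0.png

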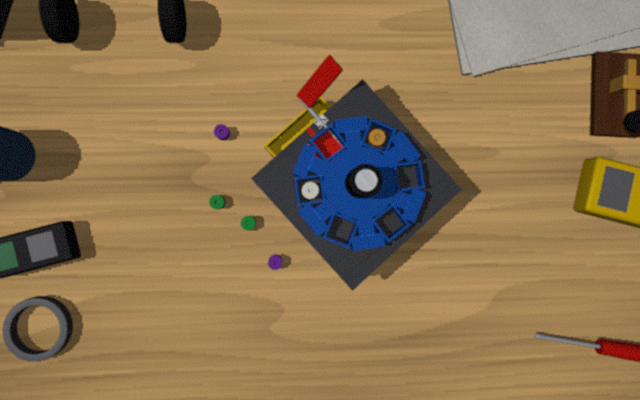

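The scene picture shows the wheel on its dark plate, the knob at (260,175), the white insulator at (304,183), the brass pillar at (251,225) and the red lever at (320,243). In the top picture they are at (366,180), (310,190), (377,137) and (320,80). The white part at top (310,190) is the only one in the wheel that fits. The green and purple ones at (218,202), (249,223), (222,132) and (275,262) lie on the table and are not meant. I'll confirm in a crop and fit the geometry.

```bash
python3 - <<'E'
from h import *
np.set_printoptions(precision=4,suppress=True)
c=cam('top'); im=c['img'][:,:,::-1]
cv2.imwrite('pics/crop1.png',cv2.resize(im[50:270,240:470],None,fx=2.6,fy=2.6,interpolation=cv2.INTER_CUBIC))
hsv=cv2.cvtColor(im.copy(),cv2.COLOR_BGR2HSV)
k=((hsv[...,1]<60)&(hsv[...,2]>150)).astype(np.uint8)
n,l,s,ce=cv2.connectedComponentsWithStats(k)
for i in range(1,n):
    if 250<ce[i][0]<460 and 60<ce[i][1]<280 and s[i][4]>40: print('white',ce[i],s[i], atz(c,*ce[i],.163),atz(c,*ce[i],.108))
r=(((hsv[...,0]<8)|(hsv[...,0]>172))&(hsv[...,1]>150)&(hsv[...,2]>90)).astype(np.uint8)
n,l,s,ce=cv2.connectedComponentsWithStats(r)
for i in range(1,n):
    if 250<ce[i][0]<460 and 40<ce[i][1]<280 and s[i][4]>15: print('red',ce[i],s[i], atz(c,*ce[i],.09),atz(c,*ce[i],.12))
b=((hsv[...,0]>105)&(hsv[...,0]<130)&(hsv[...,1]>130)).astype(np.uint8); b[:, :285]=0;b[:,450:]=0
p=np.argwhere(b)[:,::-1].astype(np.float32)
print('wheel',cv2.minEnclosingCircle(p),[atz(c,*cv2.minEnclosingCircle(p)[0],z) for z in (.111,)])
E
```

```text
white [365.7184 179.7845] [355 170  22  21 348] [ 0.5239 -0.0509  0.163 ] [ 0.5276 -0.0597  0.108 ]
white [309.6749 189.867 ] [302 182  16  17 203] [0.5131 0.0155 0.163 ] [0.5158 0.0131 0.108 ]
red [319.2497  81.0914] [297  56  45  51 985] [ 0.6616 -0.0033  0.09  ] [ 0.6534 -0.0013  0.12  ]
red [310.4    131.4667] [306 127   9  10  45] [0.5942 0.0098 0.09  ] [0.5892 0.0113 0.12  ]
red [327.5583 144.29  ] [315 132  27  26 369] [ 0.5768 -0.0126  0.09  ] [ 0.5726 -0.0102  0.12  ]
wheel ((359.2535400390625, 182.84629821777344), 68.12263488769531) [array([ 0.5235, -0.0508,  0.111 ])]
```

View pics/crop1.png

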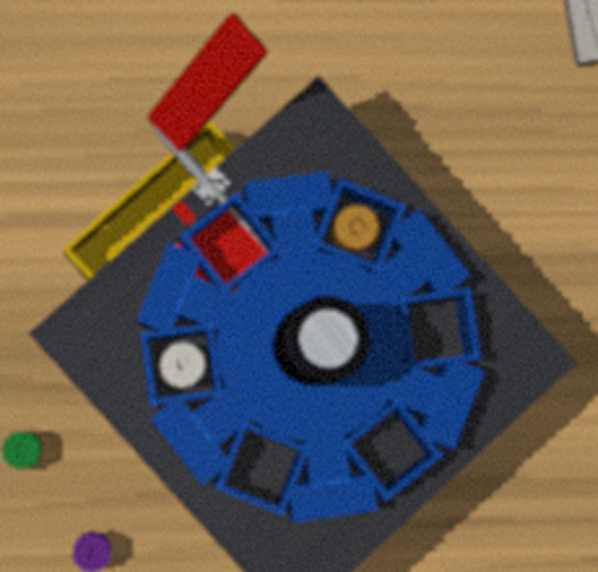

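The crop confirms the white insulator in the wheel's left pocket and an empty pocket over the red trap. Numbers:
- **Wheel axis:** (0.5237, -0.051).
- **Hole direction:** 40.7°, with the hole centre at (0.573, -0.0086), 65 mm out as specified.
- **Insulator:** at 97° and 64.6 mm out, so the wheel must turn about -56°.

Next I move over the knob.

```bash
python3 -m pendant '[[[30,-47,0,0,80],[30,-47,0,0,80],[30,-47,0,0,80],[30,-47,0,0,80],[30,-47,0,0,80],[30,-47,0,0,80],[30,-47,0,0,80],[30,-47,0,0,80]]]'; python3 -m pendant '[[[30,-47,0,0,80],[30,-47,0,0,80],[30,-47,0,0,80],[30,-47,0,0,80],[31,-47,0,0,80],[0,0,0,0,80],[0,0,0,0,80]]]'; python3 -c "
from h import *
o=monitor.get_obs();print(o['q'],rot(o['eef_rot']).round(3),o['eef_pos'])"
```

```text
time_s: 1.85
eef_pos: [0.3724, 0.1822, 0.2117]
eef_rot: [0.001, 0.115, 0.993, 0.0]
wrist_force: [0.3, 0.1, 0.6]
opening: 0.937
time_s: 2.72
eef_pos: [0.522, -0.0509, 0.2109]
eef_rot: [-0.001, 0.115, 0.993, 0.0]
wrist_force: [0.2, -0.2, 0.3]
opening: 0.936
[-3.23956841e-01  6.87526558e-02  1.73247925e+00  3.60518681e-04
  1.34165981e+00 -1.66349962e+00] [[-0.973  0.229 -0.001]
 [ 0.229  0.973  0.001]
 [ 0.001  0.    -1.   ]] [ 0.52198893 -0.05088756  0.21091244]
```

```bash
python3 -m pendant '[[[2,0,-30,0,80],[0,0,-30,0,80],[0,0,-21,0,80],[0,0,0,0,30],[0,0,0,0,30],[0,0,0,0,30],[0,0,0,0,30],[0,0,0,0,30]]]'
```

```text
time_s: 3.72
eef_pos: [0.5253, -0.0502, 0.1322]
eef_rot: [0.001, 0.115, 0.993, 0.001]
wrist_force: [-2.4, 5.2, 5.7]
opening: 0.437
```

```bash
python3 -m pendant '[[[0,0,0,-5,30],[0,0,0,-9,30],[0,0,0,-9,30],[0,0,0,-9,30],[0,0,0,-9,30],[0,0,0,-9,30],[0,0,0,-6,30],[0,0,0,0,30]]]';  python3 - <<'E'
from h import *
np.set_printoptions(precision=4,suppress=True)
for n in ['scene','top']:
    c=cam(n); cv2.imwrite(f'pics/{n}2.png',c['img'][:,:,::-1])
    for fn in ['recognise','tip_of']:
      for d in getattr(spotter,fn)(n,'insulator_mid'):
        P=w(c,d['at'])
        if P[2]>.06: print(n,fn,P,round(d['confidence'],2),np.round(px(c,P)))
a=cv2.imread('pics/scene2.png')[120:300,150:390]; b=cv2.imread('pics/top2.png')[50:270,240:480]
cv2.imwrite('pics/c2.png',np.vstack([cv2.resize(a,(400,300),interpolation=2),cv2.resize(b,(327,300),interpolation=2)]) if 0 else np.hstack([cv2.resize(a,(460,345),interpolation=2),cv2.resize(b,(340,345),interpolation=2)]))
E
```

```text
time_s: 4.72
eef_pos: [0.5242, -0.0514, 0.1322]
eef_rot: [0.0, 0.568, 0.823, -0.0]
wrist_force: [-6.9, 0.2, 8.5]
opening: 0.435
scene recognise [ 0.5768 -0.0048  0.1105] 0.69 [300. 210.]
scene tip_of [ 0.576  -0.0052  0.0995] 0.75 [300. 215.]
top recognise [ 0.568  -0.0027  0.1102] 0.58 [321. 149.]
top tip_of [ 0.5701 -0.0006  0.099 ] 0.49 [319. 149.]
```

View pics/c2.png

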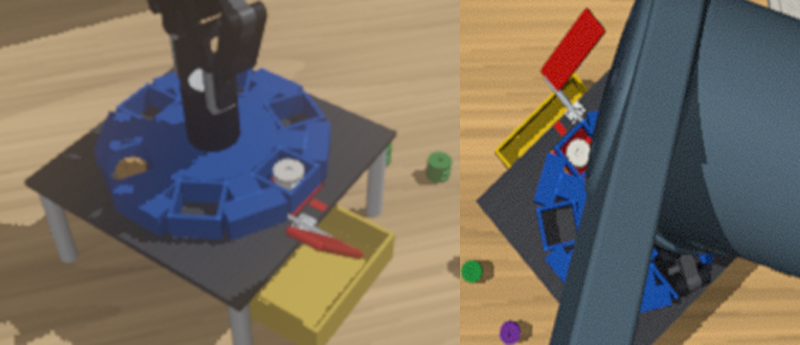

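The picture shows the insulator over the red trap, at (288,170) in the scene half and (578,150) in the top half, with the lever still shut. It lags about 5 mm, so I turn a little further.

```bash
python3 -m pendant '[[[0,0,0,-4,30],[0,0,0,0,30],[0,0,0,0,30]]]';  cat > m.py <<'E'
from h import *
np.set_printoptions(precision=4,suppress=True)
H=np.array([.573,-.0086]);ex=np.array([.758,.652]);ey=np.array([-.652,.758])
for n in ['scene','top']:
    c=cam(n); hsv=cv2.cvtColor(c['img'],cv2.COLOR_RGB2HSV)
    k=((hsv[...,1]<60)&(hsv[...,2]>150)).astype(np.uint8)
    nn,l,s,ce=cv2.connectedComponentsWithStats(k)
    for i in range(1,nn):
        P=atz(c,*ce[i],.108)[:2]-H
        if np.hypot(*P)<.03 and s[i][4]>20: print('white',n,ce[i],s[i][4],P@ex,P@ey)
    for fn in ['recognise','tip_of']:
      for d in getattr(spotter,fn)(n,'insulator_mid'):
        P=w(c,d['at'])
        if P[2]>.06: q=P[:2]-H; print(n,fn,q@ex,q@ey,P[2],round(d['confidence'],2))
E
python3 m.py
```

```text
time_s: 5.4
eef_pos: [0.5241, -0.0514, 0.1322]
eef_rot: [0.0, 0.596, 0.803, -0.001]
wrist_force: [-7.9, -0.2, 9.9]
opening: 0.436
white scene [298.0876 210.1898] 137 0.0014552605676195225 0.0006082285090732076
scene tip_of 0.004705231222508749 -0.0029653087288470034 0.09934895502374674 0.54
white top [324.7634 144.3817] 186 0.0016209823251507086 8.92596263280703e-06
top recognise 0.005624927838364009 0.004476110477226505 0.1057389104152312 0.71
top tip_of 0.0012470298223667474 0.0009519962741920565 0.09748638727261671 0.62
```

Centred within 2 mm, and the top and scene cameras agree. It has stood there, so I release, raise and go behind the lever with closed fingers.

```bash
python3 -m pendant '[[[0,0,0,0,70],[0,0,0,0,70],[0,0,0,0,70],[0,0,30,0,70],[0,0,50,0,70],[0,0,0,0,70],[43,0,0,6,0],[43,0,0,6,0]]]'; python3 -m pendant '[[[43,-1,0,6,0],[44,-1,0,6,0],[0,0,0,0,0],[0,0,0,0,0],[0,0,-30,0,0],[0,0,-30,0,0],[0,0,-26,0,0],[0,0,0,0,0]]]'; python3 m.py; python3 - <<'E'
from h import *
o=monitor.get_obs();print(rot(o['eef_rot']).round(3),o['opening'])
c=cam('scene'); cv2.imwrite('pics/s3.png',cv2.resize(c['img'][100:320,150:430,::-1],None,fx=2.5,fy=2.5,interpolation=2))
H=np.array([.573,-.0086]);ex=np.array([.758,.652]);ey=np.array([-.652,.758]);P=np.array(o['eef_pos'][:2])-H;print(P@ex,P@ey,o['eef_pos'][2])
E
```

```text
time_s: 6.7
eef_pos: [0.6113, -0.0512, 0.2098]
eef_rot: [-0.0, 0.508, 0.861, -0.0]
wrist_force: [0.7, -0.1, -0.3]
opening: 0.401
time_s: 7.7
eef_pos: [0.6947, -0.0528, 0.1221]
eef_rot: [-0.003, 0.417, 0.909, -0.001]
wrist_force: [0.9, -0.6, 0.7]
opening: -0.001
[[-0.653  0.757  0.003]
 [ 0.757  0.653 -0.001]
 [-0.002  0.002 -1.   ]] -0.002327253076920395
0.0657947463836739 -0.11575392451705815 0.1262462474159527
```

View pics/s3.png

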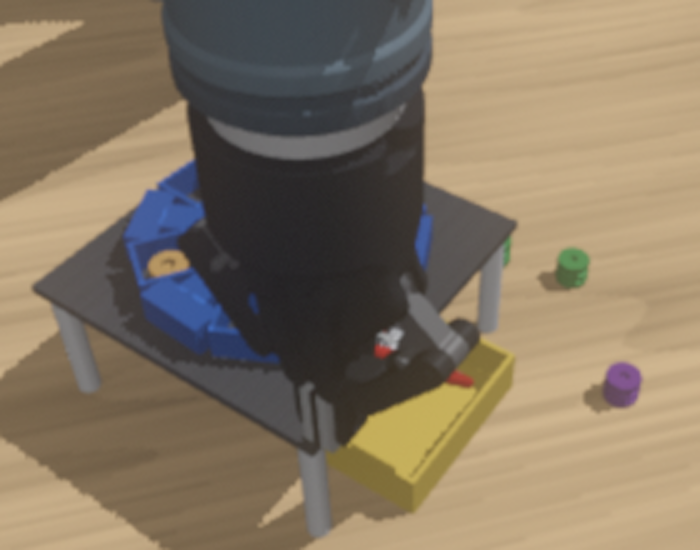

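The fingers are shut behind the lever and the pillar is still in its pocket at (168,263). Now I push along +y of the hole frame.

```bash
python3 -m pendant '[[[-10,11,0,0,0],[-10,11,0,0,0],[-10,12,0,0,0],[-10,11,0,0,0],[-10,11,0,0,0],[-9,11,0,0,0],[-9,11,0,0,0],[0,0,0,0,0]]]'; python3 -m pendant '[[[-3,4,0,0,0],[-3,4,0,0,0],[0,0,0,0,0]]]'; python3 - <<'E'
from h import *
c=cam('scene'); cv2.imwrite('pics/s4.png',cv2.resize(c['img'][100:320,150:430,::-1],None,fx=2.5,fy=2.5,interpolation=2))
E
```

```text
time_s: 9.05
eef_pos: [0.6276, 0.0266, 0.123]
eef_rot: [-0.002, 0.416, 0.91, -0.0]
wrist_force: [-0.2, 0.3, 0.6]
opening: -0.001
time_s: 9.43
eef_pos: [0.6231, 0.0331, 0.1239]
eef_rot: [-0.001, 0.416, 0.909, 0.0]
wrist_force: [-0.0, -0.3, -0.2]
opening: -0.0
```

View pics/s4.png

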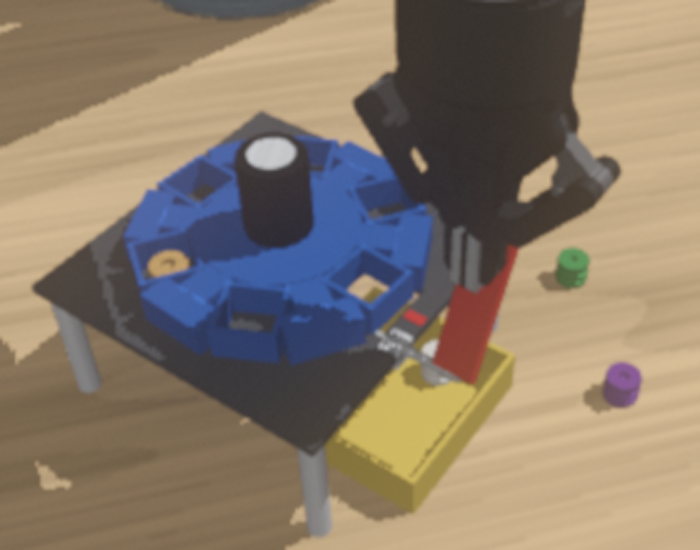

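The trap is open, the hole shows through at (370,285), and the insulator is in the tray at (432,355). I back off and check.

```bash
python3 -m pendant '[[[10,-12,0,0,0],[10,-12,0,0,0],[0,0,40,0,0],[0,0,50,0,0],[0,-40,20,0,0],[0,-50,0,0,0],[0,-50,0,0,0],[0,-50,0,0,0]]]'; python3 -m pendant '[[[0,-50,0,0,0],[0,-50,0,0,0],[0,0,0,0,0],[0,0,0,0,0]]]'; python3 - <<'E'
from h import *
H=np.array([.573,-.0086]);ex=np.array([.758,.652]);ey=np.array([-.652,.758])
ims=[]
for n in ['scene','top']:
    c=cam(n); im=c['img'][:,:,::-1]
    ims.append(cv2.resize(im[130:310,180:400] if n=='scene' else im[50:230,240:460],(400,327),interpolation=2))
    for t in ['insulator_mid','pillar_mid','tip_lever']:
      for d in spotter.recognise(n,t):
        P=w(c,d['at']);q=P[:2]-H; print(n,t,(q@ex).round(3),(q@ey).round(3),P[2].round(3),round(d['confidence'],2),np.round(px(c,P)))
    # projected lever end for several angles
    for a in (.9,1.1,1.4):
        th=a-np.radians(40); l=np.array([.065,-.02+.08*np.sin(th)]); print(a,np.round(px(c,[*(H+l[0]*ex+l[1]*ey),.088+.08*np.cos(th)])))
cv2.imwrite('pics/c5.png',np.hstack(ims))
E
```

```text
time_s: 10.48
eef_pos: [0.6438, -0.1841, 0.2345]
eef_rot: [0.0, 0.417, 0.909, -0.0]
wrist_force: [0.7, -0.7, -0.1]
opening: -0.0
time_s: 10.98
eef_pos: [0.6434, -0.2818, 0.2339]
eef_rot: [-0.0, 0.417, 0.909, 0.0]
wrist_force: [1.3, 0.3, 1.2]
opening: 0.001
scene insulator_mid 0.127 0.086 0.014 0.62 [400. 254.]
scene insulator_mid 0.025 0.029 0.009 0.6 [323. 251.]
scene insulator_mid 0.049 0.16 0.013 0.55 [378. 206.]
scene pillar_mid 0.025 0.026 0.01 0.66 [322. 252.]
scene pillar_mid -0.102 -0.054 0.108 0.5 [214. 204.]
scene tip_lever 0.067 -0.004 0.124 0.72 [338. 224.]
0.9 [338. 199.]
1.1 [344. 195.]
1.4 [352. 193.]
top insulator_mid 0.123 0.09 0.018 0.67 [219. 132.]
top insulator_mid -0.072 0.157 0.022 0.54 [274. 262.]
top insulator_mid 0.047 0.16 0.018 0.46 [218. 202.]
top pillar_mid -0.1 -0.053 0.108 0.48 [407. 176.]
top tip_lever 0.049 -0.004 0.099 0.88 [302. 116.]
0.9 [295.  95.]
1.1 [285. 104.]
1.4 [273. 118.]
```

View pics/c5.png

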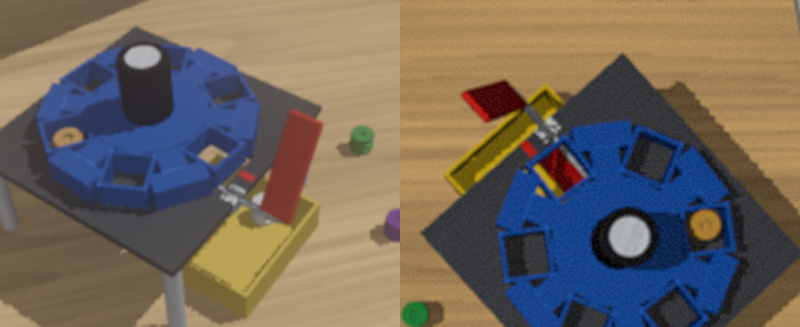

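The lever stands over to +y: its end is at about (349,194) in the scene view and (279,109) in the top view, which is roughly 1.25 rad. The insulator lies in the tray at x 25, y 29 mm, height about 9 mm. The pillar is in its pocket at height 108 mm (top face), and the arm is clear.

```bash
python3 -c "
from h import *
print(order.hand_in())"
```

```text
the job is handed in; nothing more can be done
None
```

The insulator is in the yellow tray, the lever is over with the trap open, and the brass pillar is still in its pocket. I handed the job in at about 11 s of the 48 s allowed; no verdict is reported.

**What I did:** I turned the wheel about -60° by its knob. The insulator stood over the shut trap, within 2 mm of the hole centre in both cameras, for well over 0.2 s. I then released the knob and pushed the lever over with the closed fingers, and the insulator dropped.

**Last checks:**
- **Insulator:** in the tray at x 25, y 29 mm in the hole's frame, about 9 mm high.
- **Lever:** about 1.25 rad from the pictures. That is above the 0.9 rad required, but probably short of the full 1.4 rad, and I did not push it further.
- **Pillar:** in its pocket, top face about 108 mm above the table.
- **Robot:** well clear of everything. The readings I saw at the end of each move stayed below about 13 N.

**Disagreements:** The scene camera's network also reported the tray part as a pillar, at 0.66 confidence. In the pictures the part in the tray is white and the brass pillar is in the wheel. The top camera did not report the insulator in the tray, so its final position rests on the scene camera alone.

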